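# Unload the egg cooker into the serving bowl

### The job

The eggs in the egg cooker are done. First turn the cooker's rotary switch to off, then lift the clear lid off by its knob and stand it rim-down in the middle of the round cork mat, and then move all three eggs from the cooker's egg plate into the empty bowl. Handle the eggs gently: grip them lightly and set them down in the bowl instead of dropping them. Leave the other things on the worktop where they are.

Things in the scene. Friction and masses are not known exactly. Their poses are not given: they have to be found in the camera images.
- cooker: white egg cooker, fixed. Origin under the axis of its round base (radius 82 mm). Its steel deck is 70 mm high, with a 4 mm lip round it; on it three egg seats (rings 35 mm across, 9.5 mm high), 42 mm from the axis at +60, 180 and -60 degrees from its +x. On its -x side a console as high as the deck, 68 mm wide, reaches to 158 mm from the axis; the rotary switch is on it, 122 mm from the axis.
- cooker_switch (a joint): rotary switch on the console, upright axis, a detent at each end: 0 = off, 1.2 rad = on. The end with the white line points away from the lid: off, 0.6 rad to the right of the cooker's -x axis as seen from the robot (towards its -y), at the round dot; on, 0.6 rad to the left, at the dash. Starts on; turn it anticlockwise seen from above. About 0.05 N m over the hump in the middle.
- switch_grip (a point): point on the switch's axis, 24 mm above the deck, in the bar of the switch; turns with the bar. The black bar is 46 mm long along this x axis (its -x end has the white line), 12 mm thick along y, and reaches from 4 to 29 mm above the console; under it lies a disc of radius 19 mm, 4 mm high.
- lid: clear plastic dome lid, 0.13 kg, loose on the cooker's deck inside the lip over the eggs. Origin in the centre of its rim, z up; rim radius 76 mm, dome 78 mm high, wall 3 mm.
- lid_knob (a point): middle of the lid's black knob, 96 mm above the rim, on the axis; the knob's head is a straight cylinder 27 mm in diameter from 86 to 104 mm above the rim, on a neck 18 mm thick.
- cork_mat: round cork mat, 190 mm in diameter, 8 mm thick, fixed flat on the worktop on the right; origin in the centre of its underside. The lid's place. The open cabinet doors to the left and right of the work hang down to the worktop behind it: keep clear of them.
- egg_1: brown egg, 58 mm long, 44 mm in diameter, 60 g, standing narrow end up in the cooker's seat at +60 degrees. Origin at its blunt end, z along the egg. It cracks when the fingers squeeze it with more than 40 N; 5 to 15 N hold it.
- egg_2: the same, in the seat at 180 degrees (the console's side).
- egg_3: the same, in the seat at -60 degrees.
- egg_1_center (a point): middle of egg_1, at its thickest, 25 mm from the blunt end; 98 mm above the worktop while it stands in its seat, 19 mm above the seat's mouth.
- egg_2_center (a point): middle of egg_2.
- egg_3_center (a point): middle of egg_3.
- bowl: empty white wide-rimmed bowl, loose, 0.6 kg, 221 mm across, 60 mm high; origin in the centre of its underside. Inside, a floor about 15 mm above the worktop, flat to a radius of 45 mm, then sloping up to the rim.
- mug: white mug, 80 mm in diameter, 91 mm high, a bystander; origin under it.
- garlic: garlic bulb, 60 mm, a bystander; origin under it.

How it is judged:
By the outcome, as a careful person would: the job done as asked, in the order asked, and still so for the second after the job is handed in, with the robot touching nothing.
It also fails if it takes over 72 s, if anything falls off the work surface, if the arm or the gripper's body presses on something with over 40 N, if the wrist force passes 120 N, or if a joint passes its speed limit or range.

### The arm

A 6-joint arm with a two-finger parallel gripper is mounted at the origin on a cart in front of the work surface, level with it; the furniture and walls round the work are solid. World frame = base frame: x ahead of the robot, y to its left, z up, the work surface at z = 0. Lengths are in mm, angles in rad, forces in N, time in s.
With the tool pointing down it reaches from about 275 to 750 mm from the base axis. Payload 10.2 kg.
Tool frame: the origin (TCP) lies midway between the tips of the shut fingers; the grasp point (between the pads) lies 19 mm behind it; z points along the fingers, y is the line along which they close (so a half turn about z gives the same grasp; the last joint's range is limited). The gripper opens to 85 mm and grips with 20 to 120 N. Pads are 22 mm wide; open, the fingers measure 114 mm over their backs; the gripper's body (76 mm by 85 mm) begins 54 mm behind the grasp point. The pads swing forward as they close: fully open they stand 13 mm farther back than shut.
Start: joints at [-1.512, 0.313, 1.498, -0, 1.331, -0.223], TCP at [145.981, -504.302, 231.294] pointing down, gripper open.
Joint ranges: [-2.94, 2.94], [-0.97, 2.17], [0.19, 2.56], [-1.23, 4.37], [0.02, 3.11], [-2.88, 2.88]. Speed limits (rad/s): [2.39, 2.39, 3.01, 3.14, 3.14, 3.14].

### API

Orientations are given as a unit quaternion [w, x, y, z].
In Python, from rig import ctrl, capture, camera_info gives the robot as it stands.
- The arm moves only by the tool apply_moves, never from a script. Its argument "targets" is a list of rows, each a list of 3 entries, a list of its own where there are three numbers: the finger opening in mm, from 0 to 85.4, then the shift along the world's x, y, z in mm, then the turn, a rotation vector about the world's x, y, z in degrees. In form: [[grip, [dx, dy, dz], [rx, ry, rz]], ...]. A call has 1 to 20 rows; each row is the pose to reach, as a shift and turn from the pose commanded when the call began; what a row does not reach only later rows make up. A row lasts 1/10 s, in which the tool goes at most 50 mm and 8.59 degrees, less where a joint would pass 70% of its speed; a pose out of reach is approached as far as the arm can. A call with a gripper value outside its range is refused whole. The fingers move at their own pace and stop on an object; "squeeze" is the grip in N (left out, the last holds). Time passes only in rows, so rows that repeat a pose let the fingers close. It gives the time, the measured TCP pose, the force, the opening and the grip force at its end, in the units of the state.
- ctrl.sense(): the state, without advancing time (a new reading comes with each control period).
- capture(name): name is "scene" or "top" or "wrist"; returns (picture, depth): 384x512x3 uint8, blue, green, red; 384x512 float32, mm along the optical axis (not along the pixel's ray), 0 where there is no reading.
- camera_info(name): a dict with "vfov" (degrees; the focal length in pixels is half the picture's height over the tangent of half this angle, whatever the lens; pixels are square), "cx", "cy" (the principal point, pixels), "extrinsics" (4x4, takes a point from camera to world coordinates). Camera axes: x right, y down, z forward; pixel columns grow to the right and rows downward; lengths in mm; the calibration is good to about 2 mm. The wrist camera is an equidistant fisheye: a pixel r from the principal point sees the ray r / f radians off the axis. A picture is of the moment at which its call begins: read the wrist's pose just before it. camera_info takes no time and is no camera call; for the wrist camera it gives the pose at the moment of the call.
- ctrl.finish_job(): hands the job in; it is judged then, once.
The state is a dict: "time_s": time; "joints": joint angles; "dq": joint speeds; "tau": joint torques, N m; "eef_pos": TCP position; "ee_rot": TCP orientation; "force": force on the tool from outside, world axes, zero at the start; "wrist_torque": the same for the moment, N m; "grip_width": opening from 0.0 (shut) to 1.0 (fully open); "grip_force": force on a finger pad.
Only numpy, scipy, OpenCV 4.12 (cv2) and the standard library are available. Lean on these libraries where they do the work, as an engineer would, in place of code of your own. Each camera call takes 0.05 s, during which the arm holds its last target. There are 200 camera calls.

## Working session

There is one attempt and no reset: what is moved stays moved. The work goes in short steps, Python scripts to look and compute and a tool call to move; the robot and the scene stay as the last step left them, time stands still between calls to the robot, and variables do not carry over. Pictures are saved under pics/ and viewed, at most 10 in all, crops included, and the job is handed in when it is done.

Besides the shell and the picture viewer there is one more tool, called after "Emit:" as a command line: name --argument value ..., lists and objects as JSON in quotes. apply_moves: Moves the arm, as the interface text tells. Its arguments: {"type":"object","properties":{"targets":{"type":"array","items":{"type":"array"}},"squeeze":{"type":"number"}},"required":["targets"]}

```bash
mkdir -p pics; cat > h.py <<'E'
import numpy as np, cv2
from rig import ctrl, capture, camera_info
def pts(name, depth, info):
    f=192/np.tan(np.radians(info["vfov"]/2)); v,u=np.mgrid[0:384,0:512]
    c=np.stack([(u-info["cx"])/f*depth,(v-info["cy"])/f*depth,depth],-1)
    E=np.array(info["extrinsics"]); return c@E[:3,:3].T+E[:3,3]
def ray(info,u,v,z):
    f=192/np.tan(np.radians(info["vfov"]/2)); E=np.array(info["extrinsics"])
    d=E[:3,:3]@np.array([(u-info["cx"])/f,(v-info["cy"])/f,1]); o=E[:3,3]
    return o+d*(z-o[2])/d[2]
E
python3 - <<'E'
from h import *
out=[]
for n in("scene","top"):
    i=camera_info(n); p,d=capture(n); np.savez(f"{n}0.npz",p=p,d=d); out.append(p); print(n,i)
cv2.imwrite("pics/top0.png",cv2.resize(out[1],(800,600))); cv2.imwrite("pics/scene0.png",cv2.resize(out[0],(800,600)))
s=ctrl.sense(); print(s)
E
```

```text
scene {'vfov': 42.449712950273394, 'cx': 249.64444217595957, 'cy': 187.06235128088397, 'extrinsics': array([[ 6.97898273e-01, -2.86221626e-01,  6.56517465e-01,
        -6.13218675e+02],
       [-7.16173920e-01, -2.71556525e-01,  6.42924545e-01,
        -1.05151833e+03],
       [-5.73730691e-03, -9.18876616e-01, -3.94503294e-01,
         8.11205603e+02],
       [ 0.00000000e+00,  0.00000000e+00,  0.00000000e+00,
         1.00000000e+00]])}
top {'vfov': 47.999831663220554, 'cx': 251.227079547571, 'cy': 194.40745568462302, 'extrinsics': array([[-6.52731194e-02, -9.75631202e-01,  2.09483118e-01,
         2.43860078e+02],
       [-9.97859431e-01,  6.29772066e-02, -1.76189378e-02,
         7.25827209e+01],
       [ 3.99692388e-03, -2.10184748e-01, -9.77653515e-01,
         1.29659413e+03],
       [ 0.00000000e+00,  0.00000000e+00,  0.00000000e+00,
         1.00000000e+00]])}
{'time_s': 0.1, 'joints': array([-1.51238620e+00,  3.13413248e-01,  1.49830480e+00, -7.51167736e-06,
        1.33102940e+00, -2.23381499e-01]), 'dq': array([ 0.00088212, -0.00179238, -0.00261779,  0.00038435,  0.00061287,
       -0.00106333]), 'tau': array([ 2.72677586e-03, -4.12895250e+01, -2.60143000e+01, -2.36583583e-04,
        2.99629704e-03,  1.35391713e-05]), 'eef_pos': array([ 145.97335245, -504.07374054,  230.80368268]), 'ee_rot': array([-5.75735852e-04,  9.90090303e-01,  1.40430971e-01,  4.39376386e-05]), 'force': array([ 0.27202391,  0.6789405 , -0.33742886]), 'wrist_torque': array([-0.07646559, -0.03238847, -0.0628779 ]), 'grip_force': 0.0, 'grip_width': 0.9988743183687137}
```

View pics/top0.png

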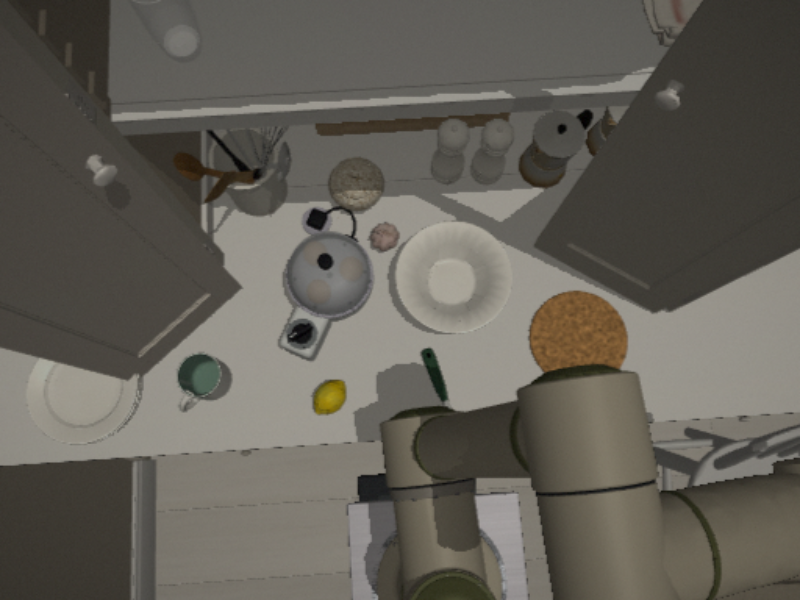

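View pics/scene0.png

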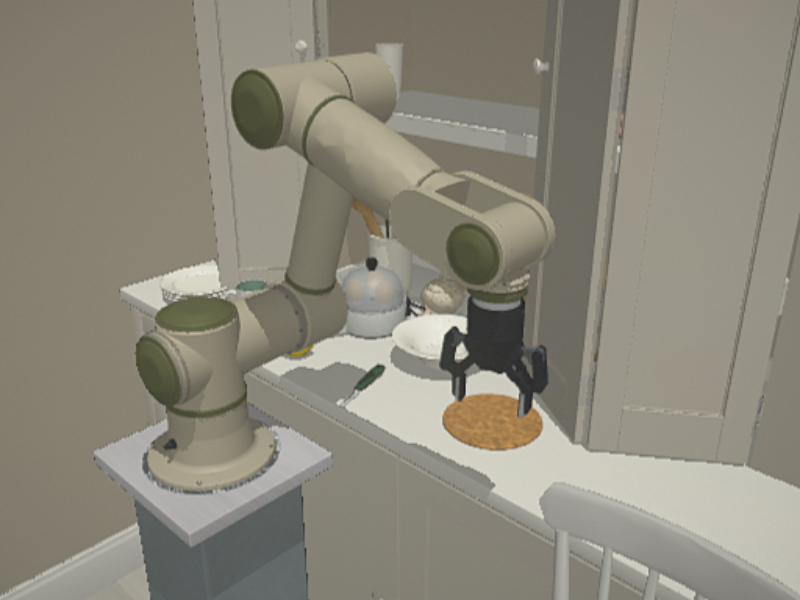

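The top view shows the cooker at about (330,275) with its knob at (324,261), the switch at (302,333), the bowl at (452,277) and the cork mat at (578,338), in 800x600 pixels. The scene view agrees.

```bash
python3 - <<'E'
from h import *
i=camera_info("top"); D=np.load("top0.npz"); p,d=D["p"],D["d"]; P=pts("top",d,i)
def circ(X):
    X=np.array(X)[:,:2]; A=np.c_[2*X,np.ones(len(X))]; s=np.linalg.lstsq(A,(X**2).sum(1),rcond=None)[0]
    return s[:2],np.sqrt(s[2]+s[0]**2+s[1]**2)
def rob(X,r0):
    X=np.array(X)
    for k in range(6):
        c,r=circ(X); e=np.abs(np.hypot(*(X[:,:2]-c).T)-r); X=X[e<=max(3,np.percentile(e,90))]
    return c,r,len(X)
hsv=cv2.cvtColor(p,cv2.COLOR_BGR2HSV)
def big(m):
    c,_=cv2.findContours(m.astype(np.uint8),cv2.RETR_EXTERNAL,cv2.CHAIN_APPROX_NONE); return max(c,key=cv2.contourArea)[:,0]
m=np.zeros(p.shape[:2],bool); m[180:245,330:410]=1
m&=(hsv[...,1]>110)&(hsv[...,0]<25)&(hsv[...,2]>80)
X=[ray(i,u,v,8) for u,v in big(m)]; X=[x for x in X]; print("mat",rob(X,95))
# bowl rim points
sel=np.zeros(p.shape[:2],bool); sel[135:220,245:335]=1
b=sel&(P[...,2]>53)&(P[...,2]<66); print("bowl pts",P[b][:,:2].min(0),P[b][:,:2].max(0),rob(P[b],110), P[...,2][140:215:8,289].round())
g=p.max(2)
def dark(r0,r1,c0,c1,z,t):
    m=np.zeros(g.shape,bool); m[r0:r1,c0:c1]=1; m&=g<t
    n,l,st,ce=cv2.connectedComponentsWithStats(m.astype(np.uint8)); k=1+np.argmax(st[1:,4]); print(st[k],ce[k],ray(i,*ce[k],z).round(1),"depth z",np.median(P[l==k][:,2])); return l==k
k=dark(155,180,197,220,174,70)
s=dark(200,226,180,208,99,70)
ys,xs=np.nonzero(s); Q=np.array([ray(i,u,v,99)[:2] for u,v in zip(xs,ys)]); c=Q.mean(0); w,V=np.linalg.eigh(np.cov((Q-c).T)); print("bar",c,V[:,1],np.degrees(np.arctan2(V[1,1],V[0,1])),np.sqrt(w))
# cooker deck rim pts z 70-76
sel=np.zeros(g.shape,bool); sel[140:215,175:245]=1
q=sel&(P[...,2]>66)&(P[...,2]<80); print(q.sum(),rob(P[q],80))
cr=p[140:235,170:345]; cv2.imwrite("pics/crop.png",cv2.resize(cr,None,fx=4.5,fy=4.5,interpolation=cv2.INTER_CUBIC))
E
```

```text
mat (array([ 429.80042461, -304.25831104]), np.float64(92.19765976943737), 126)
bowl pts [ 446.19300864 -178.73329618] [666.37713534  59.79183465] (array([555.48183012, -67.72145677]), np.float64(100.45710472601073), 969) [ 1. 55. 41. 20. 13. 15. 16. 19. 48. 62.]
[203 162  10  11  83] [207.62650602 166.93975904] [567.6 164.8 174. ] depth z 173.03867829921205
[184 206  17  15 164] [192.54878049 213.09146341] [457.5 219.2  99. ] depth z 76.94521501973838
bar [457.47913348 219.21130423] [-0.47703454  0.87888455] 118.49190168601702 [ 9.24249735 12.22342943]
520 (array([562.29781799, 167.73940239]), np.float64(78.40340074701825), 276)
```

View pics/crop.png

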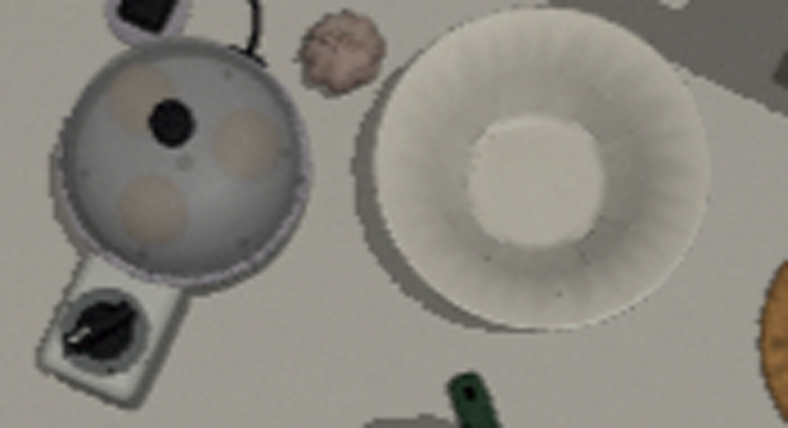

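The crop shows the switch's white line at its left end, crop pixel (75,340). That matches "on" at about 119°, with cooker yaw about -26°. Moving above the switch.

Emit:
apply_moves --targets '[[40, [157, 362, -20], [0, 0, 52]], [40, [157, 362, -20], [0, 0, 52]], [40, [157, 362, -20], [0, 0, 52]], [40, [157, 362, -20], [0, 0, 52]], [40, [157, 362, -20], [0, 0, 52]], [40, [157, 362, -20], [0, 0, 52]], [40, [157, 362, -20], [0, 0, 52]], [40, [314, 724, -50], [0, 0, 103.4]], [40, [314, 724, -50], [0, 0, 103.4]], [40, [314, 724, -50], [0, 0, 103.4]], [40, [314, 724, -50], [0, 0, 103.4]], [40, [314, 724, -50], [0, 0, 103.4]], [40, [314, 724, -50], [0, 0, 103.4]], [40, [314, 724, -50], [0, 0, 103.4]], [40, [314, 724, -50], [0, 0, 103.4]], [40, [314, 724, -50], [0, 0, 103.4]], [40, [314, 724, -50], [0, 0, 103.4]], [40, [314, 724, -50], [0, 0, 103.4]]]' --squeeze 30

```text
time_s: 1.9
eef_pos: [459.6, 219.9, 180.6]
ee_rot: [-0.0, 0.503, 0.864, -0.001]
force: [-0.0, -0.2, -0.1]
grip_width: 0.467
grip_force: 0.0
```

```bash
cat >> h.py <<'E'
def fray(info,u,v,z):
    f=192/np.tan(np.radians(info["vfov"]/2)); E=np.array(info["extrinsics"]); a=np.array([u-info["cx"],v-info["cy"]]); r=np.hypot(*a)
    d=E[:3,:3]@np.r_[a/r*np.sin(r/f),np.cos(r/f)]; return E[:3,3]+d*(z-E[2,3])/d[2]
def fpix(info,P):
    f=192/np.tan(np.radians(info["vfov"]/2)); E=np.array(info["extrinsics"]); c=E[:3,:3].T@(np.array(P)-E[:3,3]); t=np.arctan2(np.hypot(c[0],c[1]),c[2])
    return np.array([info["cx"],info["cy"]])+f*t*c[:2]/np.hypot(c[0],c[1])
E
python3 - <<'E'
from h import *
i=camera_info("top"); print("bowl",ray(i,290.5,177.5,60))
s=ctrl.sense(); print(s["eef_pos"],s["ee_rot"],s["joints"],s["time_s"])
i=camera_info("wrist"); p,d=capture("wrist"); np.savez("w1.npz",p=p,d=d); print(i)
print([fpix(i,q).round() for q in([460,219.5,99],[569.5,165.3,174])])
cv2.imwrite("pics/w1.png",cv2.resize(p,(800,600)))
E
```

```text
bowl [552.40580392 -69.01573912  60.        ]
[459.56609418 219.92060932 180.62975334] [-4.99690728e-04  5.02815359e-01  8.64393481e-01 -6.12748118e-04] [ 2.16144838e-01  3.25821688e-01  1.61799597e+00 -2.43001752e-04
  1.19934004e+00 -3.00857276e-01] 1.9
{'vfov': 65.70646984690485, 'cx': 259.61412822618365, 'cy': 198.33680262652575, 'extrinsics': array([[ 8.69304005e-01,  4.74795047e-01,  1.37405278e-01,
         4.23659499e+02],
       [ 4.94275291e-01, -8.34148442e-01, -2.44720889e-01,
         2.82244237e+02],
       [-1.57586706e-03,  2.80652883e-01, -9.59808041e-01,
         3.22799187e+02],
       [ 0.00000000e+00,  0.00000000e+00,  0.00000000e+00,
         1.00000000e+00]])}
[array([261., 207.]), array([352., 365.])]
```

View pics/w1.png

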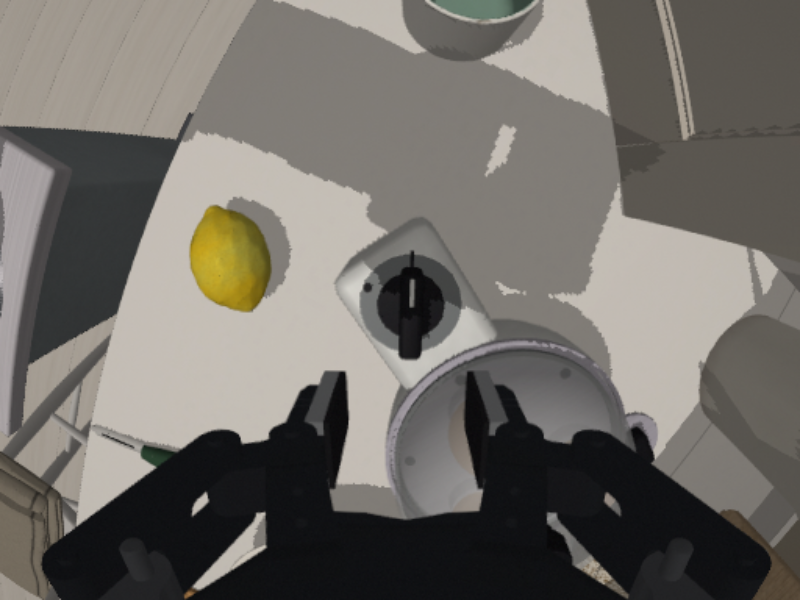

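The wrist view shows the bar upright in the picture, so it lies along the tool's x. Its far end is at (411,357) and the disc's centre at about (411,302). Checking the position numerically.

```bash
python3 - <<'E'
from h import *
i={'vfov': 65.70646984690485, 'cx': 259.61412822618365, 'cy': 198.33680262652575, 'extrinsics':np.array([[ 8.69304005e-01,  4.74795047e-01,  1.37405278e-01,4.23659499e+02],[ 4.94275291e-01, -8.34148442e-01, -2.44720889e-01, 2.82244237e+02],[-1.57586706e-03,  2.80652883e-01, -9.59808041e-01,3.22799187e+02],[0,0,0,1]])}
k=1.5625
D=np.load("w1.npz");p,d=D["p"],D["d"]
f=192/np.tan(np.radians(i["vfov"]/2));E=i["extrinsics"]
v,u=np.mgrid[0:384,0:512]; a=u-i["cx"];b=v-i["cy"];r=np.hypot(a,b)+1e-9;t=r/f
c=np.stack([a/r*np.tan(t),b/r*np.tan(t),np.ones_like(a)],-1)*d[...,None]; P=c@E[:3,:3].T+E[:3,3]
w=P[150:240,225:300]; m=(w[...,2]>93)&(w[...,2]<103); q=w[m]; print(len(q),np.median(q,0),q[:,:2].min(0),q[:,:2].max(0))
ax=np.array([np.cos(np.radians(119.5)),np.sin(np.radians(119.5))]);s=q[:,:2]@ax; n=q[:,:2]@np.array([-ax[1],ax[0]])
print("along",np.percentile(s,[1,99]),"across",np.percentile(n,[1,99])); sc=np.percentile(s,[1,99]).mean();nc=np.percentile(n,[1,99]).mean(); print("centre",sc*ax+nc*np.array([-ax[1],ax[0]]))
w2,V=np.linalg.eigh(np.cov(q[:,:2].T)); print(np.degrees(np.arctan2(V[1,1],V[0,1])))
g=(w[...,2]>72)&(w[...,2]<77)&(p[150:240,225:300].max(2)<60); print("disc",w[g].min(0),w[g].max(0))
for uv,z in(((411,302),74),((411,357),99),((411,268),99)): print(fray(i,uv[0]/k,uv[1]/k,z))
# lid knob/cooker lip points
m=(P[...,2]>70)&(P[...,2]<78)&(np.hypot(P[...,0]-569,P[...,1]-165)<95)&(np.hypot(P[...,0]-569,P[...,1]-165)>77); X=P[m][:,:2]; A=np.c_[2*X,np.ones(len(X))]; s=np.linalg.lstsq(A,(X**2).sum(1),rcond=None)[0]; print("lip",len(X),s[:2],np.sqrt(s[2]+s[0]**2+s[1]**2))
E
```

```text
816 [459.40674627 223.31283172  98.21905053] [445.38340868 200.56401217] [474.69026324 243.70488199]
along [-54.8973466  -10.68462971] across [-515.69186625 -503.79629718]
centre [459.80572011 222.47017214]
118.16705960087937
disc [433.01800369 197.53660901  72.00020679] [499.26289137 248.98670658  76.6176087 ]
[459.60120608 224.25243622  74.        ]
[470.70382365 204.41351786  99.        ]
[447.39914643 245.08891246  99.        ]
lip 1148 [563.70525454 168.53909279] 77.57841252831516
```

Emit:
apply_moves --targets '[[40, [0, 2, -50], [0, 0, 0]], [40, [0, 2, -90], [0, 0, 0]], [40, [0, 2, -101], [0, 0, 0]], [40, [0, 2, -101], [0, 0, 0]], [0, [0, 2, -101], [0, 0, 0]], [0, [0, 2, -101], [0, 0, 0]], [0, [0, 2, -101], [0, 0, 0]], [0, [0, 2, -101], [0, 0, 0]], [0, [0, 2, -101], [0, 0, 0]], [0, [0, 2, -101], [0, 0, 0]]]' --squeeze 35

```text
time_s: 2.95
eef_pos: [461.1, 221.8, 82.4]
ee_rot: [0.002, 0.503, 0.864, 0.001]
force: [-1.1, -1.4, 6.5]
grip_width: 0.129
grip_force: 37.5
```

Emit:
apply_moves --targets '[[0, [0, 0, 2], [0, 0, 7]], [0, [0, 0, 2], [0, 0, 14]], [0, [0, 0, 2], [0, 0, 21]], [0, [0, 0, 2], [0, 0, 28]], [0, [0, 0, 2], [0, 0, 35]], [0, [0, 0, 2], [0, 0, 42]], [0, [0, 0, 2], [0, 0, 49]], [0, [0, 0, 2], [0, 0, 56]], [0, [0, 0, 2], [0, 0, 63]], [0, [0, 0, 2], [0, 0, 70]], [0, [0, 0, 2], [0, 0, 71]], [0, [0, 0, 2], [0, 0, 71]], [0, [0, 0, 2], [0, 0, 71]]]'

```text
time_s: 4.25
eef_pos: [461.0, 221.8, 82.6]
ee_rot: [0.001, -0.091, 0.996, 0.001]
force: [6.3, 1.6, -11.8]
grip_width: 0.132
grip_force: 46.1
```

Emit:
apply_moves --targets '[[40, [0, 0, 0], [0, 0, 0]], [50, [0, 0, 0], [0, 0, 0]], [50, [0, 0, 0], [0, 0, 0]], [60, [0, 0, 50], [0, 0, 0]], [60, [0, 0, 100], [0, 0, 0]], [60, [30, -16, 130], [0, 0, 0]], [60, [70, -36, 140], [0, 0, 0]], [60, [109, -56, 140], [0, 0, 0]], [60, [109, -56, 140], [0, 0, 0]], [60, [109, -56, 140], [0, 0, 0]]]'

```text
time_s: 5.25
eef_pos: [569.0, 165.4, 222.0]
ee_rot: [-0.0, -0.091, 0.996, 0.0]
force: [-0.1, 0.1, 0.0]
grip_width: 0.702
grip_force: 0.0
```

```bash
cat >> h.py <<'E'
def wpts(i,d):
    f=192/np.tan(np.radians(i["vfov"]/2));E=np.array(i["extrinsics"]); v,u=np.mgrid[0:384,0:512]; a=u-i["cx"];b=v-i["cy"];r=np.hypot(a,b)+1e-9;t=r/f
    c=np.stack([a/r*np.tan(t),b/r*np.tan(t),np.ones_like(a)],-1)*d[...,None]; return c@E[:3,:3].T+E[:3,3]
E
python3 - <<'E'
from h import *
i=camera_info("wrist"); p,d=capture("wrist"); P=wpts(i,d); np.savez("w2.npz",p=p,d=d,P=P)
m=(abs(P[...,2]-173)<5)&(np.hypot(P[...,0]-569,P[...,1]-165)<30); q=P[m]; print(len(q),q.min(0),q.max(0),q.mean(0))
m=(abs(P[...,2]-98)<3)&(np.hypot(P[...,0]-460,P[...,1]-221)<35); q=P[m]; print(len(q),q.mean(0))
if len(q)>9: w,V=np.linalg.eigh(np.cov(q[:,:2].T)); print(np.degrees(np.arctan2(V[1,1],V[0,1])))
s=ctrl.sense(); print(s["eef_pos"],s["joints"])
cv2.imwrite("pics/w2.png",cv2.resize(p,(800,600)))
E
```

```text
1108 [554.92567444 151.80370752 168.04968675] [580.8958176  178.05821756 175.48245566] [566.94984439 164.6525601  172.97771687]
605 [460.63135848 221.29351934  98.06214807]
-173.00903050442787
[568.46635399 165.93081829 222.25983593] [ 8.62567568e-02  4.69000862e-01  1.29670364e+00  1.62225563e-04
  1.37648761e+00 -1.66874325e+00]
```

View pics/w2.png

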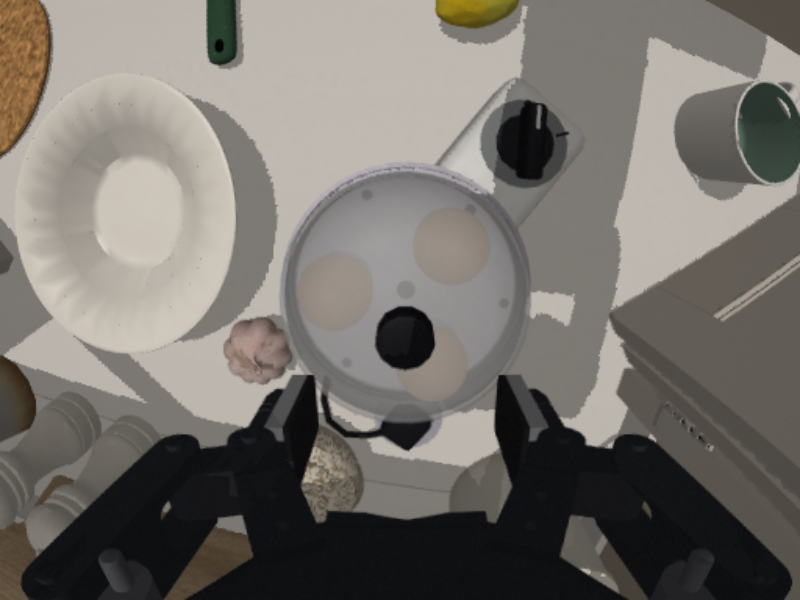

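The switch reads 187°, which is off. The knob is at about (405,337) in the picture, or (568,165) in world coordinates. Gripping the knob.

Emit:
apply_moves --targets '[[60, [-1, -0.5, -40], [0, 0, 0]], [60, [-1, -0.5, -65], [0, 0, 0]], [60, [-1, -0.5, -71], [0, 0, 0]], [60, [-1, -0.5, -71], [0, 0, 0]], [0, [-1, -0.5, -71], [0, 0, 0]], [0, [-1, -0.5, -71], [0, 0, 0]], [0, [-1, -0.5, -71], [0, 0, 0]], [0, [-1, -0.5, -71], [0, 0, 0]], [0, [-1, -0.5, -71], [0, 0, 0]], [0, [-1, -0.5, -71], [0, 0, 0]]]' --squeeze 35

```text
time_s: 6.3
eef_pos: [568.6, 165.1, 152.6]
ee_rot: [0.001, -0.092, 0.996, -0.0]
force: [-0.7, -1.5, 7.1]
grip_width: 0.301
grip_force: 34.4
```

```bash
python3 - <<'E'
from h import *
def circ(X):
    A=np.c_[2*X,np.ones(len(X))]; s=np.linalg.lstsq(A,(X**2).sum(1),rcond=None)[0]; return s[:2].round(1),np.sqrt(s[2]+s[0]**2+s[1]**2).round(1)
for n in("top","scene"):
    i=camera_info(n); p,d=capture(n); P=pts(n,d,i); np.savez(n+"1.npz",p=p,d=d)
    hsv=cv2.cvtColor(p,cv2.COLOR_BGR2HSV); m=(hsv[...,1]>110)&(hsv[...,0]<25)&(hsv[...,2]>60)&(np.hypot(P[...,0]-430,P[...,1]+304)<130)&(abs(P[...,2]-8)<8)
    c,_=cv2.findContours(m.astype(np.uint8),0,1); h=cv2.convexHull(max(c,key=cv2.contourArea))[:,0]
    X=np.array([ray(i,u,v,8)[:2] for u,v in max(c,key=cv2.contourArea)[:,0]]); print(n,m.sum(),circ(X),X.min(0),X.max(0),"depth mean",P[m].mean(0).round(1))
    b=(P[...,2]>56)&(P[...,2]<64)&(np.hypot(P[...,0]-553,P[...,1]+68)<122)&(hsv[...,1]<60); Q=P[b]; print("rim",Q.min(0),Q.max(0),circ(Q[:,:2]))
E
```

```text
top 2963 (array([ 429.3, -304.1]), np.float64(92.4)) [ 335.94390267 -397.53096574] [ 523.42102004 -210.69817711] depth mean [ 428.2 -304.     8.6]
rim [ 446.31979166 -179.19416275   56.00656495] [666.30981302  42.25031681  63.99570583] (array([555.8, -68.5]), np.float64(98.9))
scene 1683 (array([ 416.9, -311.4]), np.float64(91.5)) [ 324.05782541 -403.71633297] [ 511.01851998 -218.29071219] depth mean [ 419.2 -310.1    3.9]
rim [ 436.88872524 -179.58330465   56.00579542] [657.09423449  40.87570596  59.38036339] (array([548.6, -71.3]), np.float64(104.2))
```

```bash
python3 - <<'E'
from h import *
from scipy.optimize import least_squares
D=np.load("w2.npz"); p,P=D["p"],D["P"]
hsv=cv2.cvtColor(p,cv2.COLOR_BGR2HSV)
b=(P[...,2]>55)&(P[...,2]<65)&(np.hypot(P[...,0]-553,P[...,1]+68)<125)&(hsv[...,1]<60); Q=P[b]; print("bowl",len(Q),Q.min(0),Q.max(0))
m=(hsv[...,1]>110)&(hsv[...,0]<25)&(abs(P[...,2]-8)<12)&(np.hypot(P[...,0]-428,P[...,1]+305)<130); print(m.sum())
ys,xs=np.nonzero(m); e=[]
for y in np.unique(ys): e.append((xs[ys==y].max(),y))
D2=np.load("w2.npz"); 
X=P[[y for x,y in e],[x for x,y in e]][:,:2]
r=least_squares(lambda c:np.hypot(*(X-c).T)-95,[428,-305],loss="soft_l1"); print(r.x,r.cost,len(X),P[m].mean(0))
E
```

```text
bowl 7910 [ 444.90131413 -178.85746637   55.00083422] [664.75583633  43.23159886  62.5699233 ]
2466
[ 427.32681759 -305.62823833] 16.578768836101712 100 [ 420.8847822  -250.60320031    7.20584854]
```

Emit:
apply_moves --targets '[[0, [0, 0, 20], [0, 0, 0]], [0, [0, 0, 60], [0, 0, 0]], [0, [0, 0, 100], [0, 0, 0]], [0, [0, 0, 110], [0, 0, 0]], [0, [0, 0, 110], [0, 0, 0]]]'

```text
time_s: 6.9
eef_pos: [568.3, 165.3, 262.3]
ee_rot: [0.001, -0.092, 0.996, 0.0]
force: [0.3, -0.5, -2.3]
grip_width: 0.299
grip_force: 34.9
```

Emit:
apply_moves --targets '[[0, [-15, -40, 0], [0, 0, -5]], [0, [-27, -85, 0], [0, 0, -12]], [0, [-40, -130, 0], [0, 0, -18]], [0, [-53, -175, 0], [0, 0, -24]], [0, [-66, -220, 0], [0, 0, -30]], [0, [-79, -265, 0], [0, 0, -36]], [0, [-92, -310, 0], [0, 0, -42]], [0, [-105, -355, 0], [0, 0, -48]], [0, [-118, -400, 0], [0, 0, -54]], [0, [-131, -440, 0], [0, 0, -60]], [0, [-140, -470, -10], [0, 0, -60]], [0, [-140, -470, -50], [0, 0, -60]], [0, [-140, -470, -90], [0, 0, -60]], [0, [-140, -470, -130], [0, 0, -60]], [0, [-140, -470, -155], [0, 0, -60]], [0, [-140, -470, -163], [0, 0, -60]], [0, [-140, -470, -167], [0, 0, -60]], [0, [-140, -470, -167], [0, 0, -60]], [0, [-140, -470, -167], [0, 0, -60]]]'

```text
time_s: 8.8
eef_pos: [428.4, -305.2, 95.3]
ee_rot: [0.001, 0.418, 0.908, -0.0]
force: [-0.0, 0.3, -1.2]
grip_width: 0.302
grip_force: 35.0
```

```bash
python3 - <<'E'
from h import *
p,d=capture("scene"); np.savez("scene2.npz",p=p,d=d)
cv2.imwrite("pics/s2.png",cv2.resize(p[180:330,220:420],(800,600),interpolation=cv2.INTER_CUBIC))
s=ctrl.sense(); print(s["eef_pos"],s["force"],s["joints"])
E
```

```text
[ 428.36793092 -305.19365867   95.3571246 ] [-0.88005377  0.0205839  -1.91037716] [-8.41989084e-01  4.62411838e-01  1.66604623e+00 -1.69151988e-05
  1.01111663e+00 -1.54968434e+00]
```

View pics/s2.png

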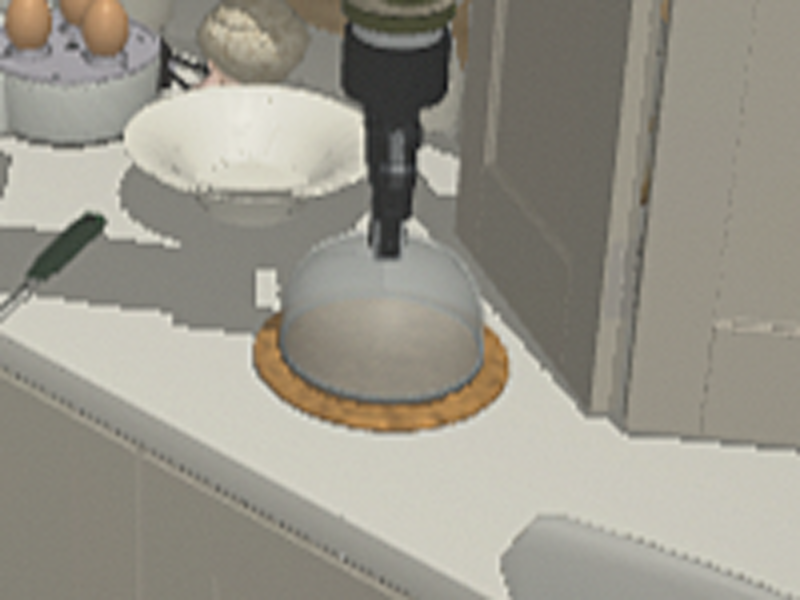

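The lid hangs just above the cork mat and well centred: the mat spans 253–508 in the crop and the lid 280–483. Lowering it.

Emit:
apply_moves --targets '[[0, [0, 0, -2], [0, 0, 0]], [0, [0, 0, -4], [0, 0, 0]], [0, [0, 0, -5], [0, 0, 0]], [0, [0, 0, -5], [0, 0, 0]]]'

```text
time_s: 9.25
eef_pos: [428.2, -305.4, 90.5]
ee_rot: [0.001, 0.418, 0.908, -0.001]
force: [-3.2, 0.6, 7.5]
grip_width: 0.301
grip_force: 36.0
```

Emit:
apply_moves --targets '[[40, [0, 0, 0], [0, 0, 0]], [60, [0, 0, 0], [0, 0, 0]], [60, [0, 0, 0], [0, 0, 0]], [60, [0, 0, 40], [0, 0, 0]], [65, [0, 0, 90], [0, 0, 0]], [65, [0, 0, 130], [0, 0, 0]], [65, [14, 43, 145], [0, 0, -5]], [65, [28, 86, 145], [0, 0, -10]], [65, [42, 129, 145], [0, 0, -15]], [65, [56, 172, 145], [0, 0, -20]], [65, [71, 215, 145], [0, 0, -25]], [65, [85, 258, 145], [0, 0, -30]], [65, [100, 301, 145], [0, 0, -35]], [65, [114, 344, 145], [0, 0, -37.5]], [65, [128, 387, 145], [0, 0, -37.5]], [65, [142, 428, 145], [0, 0, -37.5]], [65, [142, 428, 145], [0, 0, -37.5]], [65, [142, 428, 145], [0, 0, -37.5]]]'

```text
time_s: 11.05
eef_pos: [569.8, 123.8, 233.8]
ee_rot: [-0.0, 0.687, 0.726, -0.0]
force: [-0.4, -0.1, 0.4]
grip_width: 0.76
grip_force: 0.0
```

```bash
cat >> h.py <<'E'
def eggmask(p):
    h=cv2.cvtColor(p,cv2.COLOR_BGR2HSV); return (h[...,0]>3)&(h[...,0]<22)&(h[...,1]>70)&(h[...,2]>60)
E
python3 - <<'E'
from h import *
i=camera_info("wrist"); p,d=capture("wrist"); P=wpts(i,d); np.savez("w3.npz",p=p,d=d,P=P)
i2=camera_info("top"); q,dd=capture("top"); P2=pts("top",dd,i2)
s=ctrl.sense(); print(s["eef_pos"],s["joints"])
for nm,pp,PP in(("wrist",p,P),("top",q,P2)):
  for k,(x,y) in {1:(603,188),2:(530.5,184),3:(570,123)}.items():
    m=eggmask(pp)&(np.hypot(PP[...,0]-x,PP[...,1]-y)<34)&(PP[...,2]>82)&(PP[...,2]<136); Q=PP[m]
    if len(Q)<20: print(nm,k,len(Q)); continue
    # sphere-ish fit: equator band & top
    t=Q[Q[:,2]>np.percentile(Q[:,2],85)]; A=np.c_[2*Q,np.ones(len(Q))]
    # horizontal radius profile fit
    from scipy.optimize import least_squares
    def f(c):
        z=Q[:,2]-98; a=np.where(z>0,33,25); return np.sqrt(((Q[:,:2]-c)**2).sum(1)/22**2+(z/a)**2)*22-22
    r=least_squares(f,[x,y],loss="soft_l1"); print(nm,k,len(Q),"top",t.mean(0).round(1),"fit",r.x.round(1),np.abs(r.fun).mean().round(1))
cv2.imwrite("pics/w3.png",cv2.resize(p,(800,600)))
E
```

```text
[569.83007117 122.39349127 234.21956348] [ 1.07802854e-02  4.39931641e-01  1.30918472e+00 -2.24592382e-04
  1.39279161e+00 -4.15550264e-02]
wrist 1 1741 top [603.4 187.8 129.8] fit [603.7 187.9] 0.3
wrist 2 1741 top [531.3 185.  129.8] fit [531.3 184.9] 0.3
wrist 3 1675 top [569.7 123.8 129.8] fit [569.9 123.5] 0.3
top 1 0
top 2 0
top 3 0
```

View pics/w3.png

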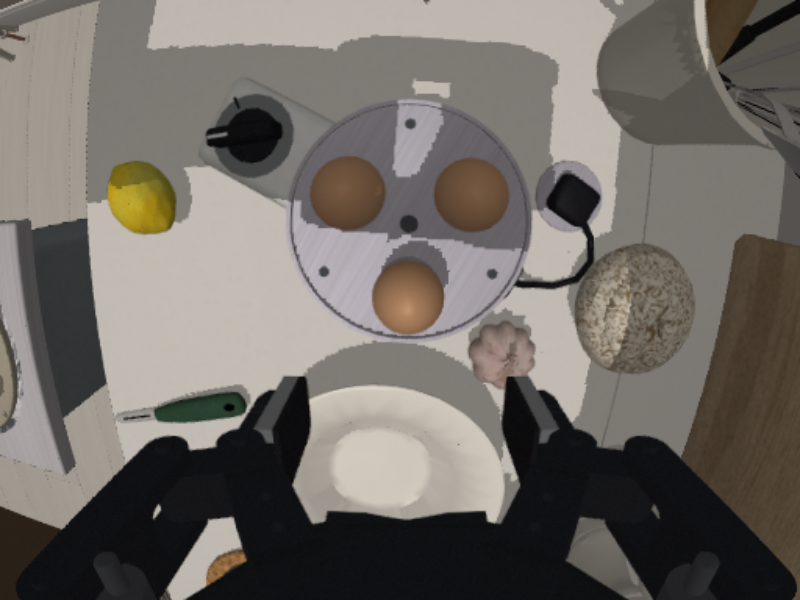

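The three eggs stand clear in the seats at (348,192), (471,194) and (408,297), the switch is at off, and the measured positions fit the seats. Taking egg_3.

Emit:
apply_moves --targets '[[65, [0, 0.5, -50], [0, 0, 0]], [65, [0, 0.5, -100], [0, 0, 0]], [65, [0, 0.5, -140], [0, 0, 0]], [65, [0, 0.5, -158], [0, 0, 0]], [65, [0, 0.5, -158], [0, 0, 0]], [50, [0, 0.5, -158], [0, 0, 0]], [46, [0, 0.5, -158], [0, 0, 0]], [43, [0, 0.5, -158], [0, 0, 0]], [41, [0, 0.5, -158], [0, 0, 0]], [41, [0, 0.5, -158], [0, 0, 0]], [41, [0, 0.5, -158], [0, 0, 0]]]' --squeeze 12

```text
time_s: 12.25
eef_pos: [570.8, 123.5, 77.7]
ee_rot: [0.001, 0.688, 0.726, 0.001]
force: [-0.1, -2.4, 6.0]
grip_width: 0.508
grip_force: 20.3
```

Emit:
apply_moves --targets '[[41, [0, 0, 8], [0, 0, 0]], [41, [0, 0, 30], [0, 0, 0]], [41, [0, 0, 60], [0, 0, 0]], [41, [-2, -25, 70], [0, 0, 0]], [41, [-5, -65, 70], [0, 0, 0]], [41, [-8, -105, 70], [0, 0, 0]], [41, [-11, -145, 70], [0, 0, 0]], [41, [-13, -180, 70], [0, 0, 0]], [41, [-15, -203, 60], [0, 0, 0]], [41, [-15, -211, 40], [0, 0, 0]], [41, [-15, -211, 10], [0, 0, 0]], [41, [-15, -211, -20], [0, 0, 0]], [41, [-15, -211, -40], [0, 0, 0]], [41, [-15, -211, -50], [0, 0, 0]], [41, [-15, -211, -54], [0, 0, 0]], [41, [-15, -211, -54], [0, 0, 0]]]'

```text
time_s: 13.85
eef_pos: [555.3, -87.3, 22.8]
ee_rot: [0.0, 0.688, 0.726, 0.0]
force: [-1.0, 0.0, -0.4]
grip_width: 0.508
grip_force: 20.6
```

Emit:
apply_moves --targets '[[41, [0, 0, -1.5], [0, 0, 0]], [41, [0, 0, -3], [0, 0, 0]], [41, [0, 0, -3], [0, 0, 0]]]'

```text
time_s: 14.15
eef_pos: [555.5, -87.5, 20.2]
ee_rot: [0.001, 0.688, 0.726, 0.0]
force: [-0.4, -0.8, 3.5]
grip_width: 0.51
grip_force: 20.9
```

Emit:
apply_moves --targets '[[45, [0, 0, 0], [0, 0, 0]], [47, [0, 0, 0], [0, 0, 0]], [49, [0, 0, 0], [0, 0, 0]], [52, [0, 0, 0], [0, 0, 0]], [56, [0, 0, 0], [0, 0, 0]], [58, [0, 0, 10], [0, 0, 0]], [58, [0, 0, 40], [0, 0, 0]], [60, [0, 0, 90], [0, 0, 0]], [65, [0, 0, 130], [0, 0, 0]], [65, [0, 0, 150], [0, 0, 0]], [65, [0, 0, 150], [0, 0, 0]]]'

```text
time_s: 15.25
eef_pos: [556.2, -87.7, 173.2]
ee_rot: [0.003, 0.688, 0.726, 0.001]
force: [0.7, -0.4, -0.1]
grip_width: 0.76
grip_force: 0.0
```

```bash
cat >> h.py <<'E'
def bowl_eggs(name):
    i=camera_info("wrist"); p,d=capture("wrist"); P=wpts(i,d); np.savez(name+".npz",p=p,d=d,P=P)
    m=eggmask(p)&(np.hypot(P[...,0]-555,P[...,1]+68)<100)&(P[...,2]>15)&(P[...,2]<90)
    n,l,st,ce=cv2.connectedComponentsWithStats(m.astype(np.uint8))
    for k in range(1,n):
        if st[k,4]>80:
            Q=P[l==k]; w,V=np.linalg.eigh(np.cov(Q[:,:2].T)); print("egg px",st[k],"mean",Q.mean(0).round(1),"min",Q.min(0).round(),"max",Q.max(0).round(),"axis",np.degrees(np.arctan2(V[1,1],V[0,1])).round())
    Q=P[(P[...,2]>55)&(P[...,2]<65)&(np.hypot(P[...,0]-555,P[...,1]+68)<135)]
    print("rim",Q.min(0).round(),Q.max(0).round()); s=ctrl.sense(); print(s["eef_pos"],s["joints"].round(2),s["time_s"]); cv2.imwrite(f"pics/{name}.png",cv2.resize(p,(800,600)))
E
python3 -c "
from h import *
bowl_eggs('b1')"
```

```text
egg px [ 236  166   46   48 1708] mean [554.3 -82.1  63.1] min [ 534. -105.   38.] max [576. -65.  74.] axis -178.0
rim [ 444. -179.   55.] [665.  43.  65.]
[555.33738625 -87.39536446 170.78356195] [-0.36  0.44  1.47  0.    1.22 -0.42] 15.3
```

View pics/b1.png

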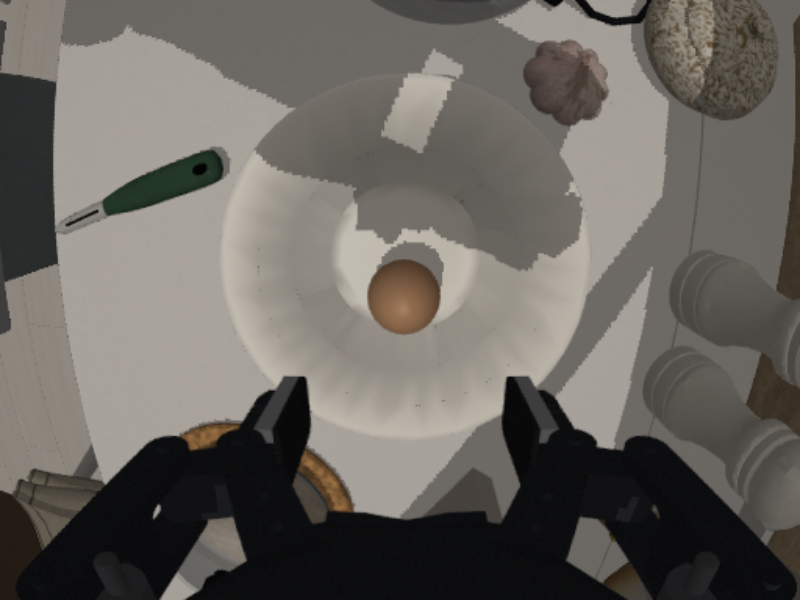

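The egg stands in the bowl at about (404,297) and nothing else has moved. Picking egg_1 with the camera towards the robot, so it stays clear of the utensils.

```bash
python3 - <<'E'
from h import *
D=np.load("b1.npz");P,p=D["P"],D["p"]; r=np.hypot(P[...,0]-554.5,P[...,1]+68)
for R in range(20,110,8):
    m=(abs(r-R)<1.5)&~eggmask(p)&(P[...,1]>-75); print(R,np.percentile(P[m][:,2],[20,50,80]).round(1))
E
```

```text
20 [251.5 260.9 270.5]
28 [ 15.3 249.4 257.9]
36 [ 14.4 193.4 228. ]
44 [14.5 15.3 16.6]
52 [ 20.1 315.1 315.1]
60 [ 28.  236.9 268.9]
68 [36.2 37.4 38.9]
76 [44.1 45.2 46.4]
84 [52.  53.1 54.1]
92 [56.7 57.4 58. ]
100 [58.  58.7 59.3]
108 [59.1 59.7 60.3]
```

Emit:
apply_moves --targets '[[65, [5, 30, 10], [0, 0, 8]], [65, [10, 60, 20], [0, 0, 16]], [65, [15, 90, 20], [0, 0, 24]], [65, [20, 120, 20], [0, 0, 32]], [65, [25, 150, 20], [0, 0, 40]], [65, [30, 180, 20], [0, 0, 48]], [65, [35, 210, 20], [0, 0, 56]], [65, [40, 240, 20], [0, 0, 64]], [65, [45, 260, 20], [0, 0, 72]], [65, [48.5, 275.5, 20], [0, 0, 80]], [65, [48.5, 275.5, 20], [0, 0, 88]], [65, [48.5, 275.5, 20], [0, 0, 96]], [65, [48.5, 275.5, 20], [0, 0, 104]], [65, [48.5, 275.5, 20], [0, 0, 112]], [65, [48.5, 275.5, 20], [0, 0, 120]], [65, [48.5, 275.5, 20], [0, 0, 120]], [65, [48.5, 275.5, 20], [0, 0, 120]]]'

```text
time_s: 17.0
eef_pos: [603.1, 188.2, 188.3]
ee_rot: [-0.001, -0.283, 0.959, 0.0]
force: [0.9, 0.0, -0.2]
grip_width: 0.759
grip_force: 0.0
```

Emit:
apply_moves --targets '[[65, [0, 0, -45], [0, 0, 0]], [65, [0, 0, -85], [0, 0, 0]], [65, [0, 0, -105], [0, 0, 0]], [65, [0, 0, -110], [0, 0, 0]], [65, [0, 0, -110], [0, 0, 0]], [50, [0, 0, -110], [0, 0, 0]], [46, [0, 0, -110], [0, 0, 0]], [43, [0, 0, -110], [0, 0, 0]], [41, [0, 0, -110], [0, 0, 0]], [41, [0, 0, -110], [0, 0, 0]], [41, [0, 0, -110], [0, 0, 0]], [41, [0, 0, -95], [0, 0, 0]], [41, [0, 0, -60], [0, 0, 0]], [41, [0, 0, -30], [0, 0, 0]], [41, [0, 0, -15], [0, 0, 0]], [41, [0, 0, -15], [0, 0, 0]]]' --squeeze 20

```text
time_s: 18.6
eef_pos: [604.2, 188.6, 177.4]
ee_rot: [0.002, -0.284, 0.959, -0.0]
force: [-0.2, 0.0, -0.1]
grip_width: 0.51
grip_force: 20.6
```

Emit:
apply_moves --targets '[[41, [-6, -20, 0], [0, 0, -7]], [41, [-15, -50, 0], [0, 0, -15]], [41, [-25, -85, 0], [0, 0, -23]], [41, [-35, -120, 0], [0, 0, -31]], [41, [-45, -155, 0], [0, 0, -39]], [41, [-55, -190, 0], [0, 0, -47]], [41, [-65, -220, 0], [0, 0, -55]], [41, [-69, -234, -10], [0, 0, -63]], [41, [-69, -234, -25], [0, 0, -71]], [41, [-69, -234, -40], [0, 0, -78]], [41, [-69, -234, -40], [0, 0, -78]], [41, [-69, -234, -40], [0, 0, -78]]]'

```text
time_s: 19.8
eef_pos: [534.3, -45.6, 134.2]
ee_rot: [-0.001, 0.381, 0.925, -0.0]
force: [-0.6, -0.4, -0.6]
grip_width: 0.506
grip_force: 20.7
```

```bash
python3 -c "
from h import *
bowl_eggs('b2')"
```

```text
egg px [219 225  26  22  99] mean [534.4 -83.3  43.8] min [532. -96.  34.] max [541. -72.  52.] axis 79.0
rim [ 444. -167.   55.] [654.  43.  62.]
[534.59292991 -45.65806681 134.66217142] [-0.3   0.43  1.59  0.    1.12 -1.09] 19.85
```

Emit:
apply_moves --targets '[[41, [0, 0, -40], [0, 0, 0]], [41, [0, 0, -75], [0, 0, 0]], [41, [0, 0, -95], [0, 0, 0]], [41, [0, 0, -105], [0, 0, 0]], [41, [0, 0, -109], [0, 0, 0]], [41, [0, 0, -110.5], [0, 0, 0]], [41, [0, 0, -110.5], [0, 0, 0]]]'

```text
time_s: 20.55
eef_pos: [535.1, -45.9, 24.8]
ee_rot: [0.001, 0.382, 0.924, 0.0]
force: [0.0, 0.9, -0.2]
grip_width: 0.505
grip_force: 20.7
```

Emit:
apply_moves --targets '[[41, [0, 0, -1], [0, 0, 0]], [41, [0, 0, -2], [0, 0, 0]], [41, [0, 0, -2], [0, 0, 0]]]'

```text
time_s: 20.85
eef_pos: [535.2, -46.1, 23.0]
ee_rot: [0.001, 0.382, 0.924, 0.0]
force: [-2.4, -0.4, 6.7]
grip_width: 0.507
grip_force: 21.3
```

Contact. Releasing slowly, rising, and turning to egg_2.

Emit:
apply_moves --targets '[[45, [0, 0, 0], [0, 0, 0]], [47, [0, 0, 0], [0, 0, 0]], [49, [0, 0, 0], [0, 0, 0]], [51, [0, 0, 0], [0, 0, 0]], [54, [0, 0, 1], [0, 0, 0]], [56, [0, 0, 10], [0, 0, 0]], [56, [0, 0, 40], [0, 0, 0]], [60, [0, 0, 90], [0, 0, 0]], [65, [0, 0, 130], [0, 0, 0]], [65, [0, 0, 160], [0, 0, 0]], [65, [0, 0, 160], [0, 0, 0]]]'

```text
time_s: 21.95
eef_pos: [536.1, -46.2, 186.7]
ee_rot: [0.004, 0.382, 0.924, 0.0]
force: [-0.4, -0.2, -0.8]
grip_width: 0.76
grip_force: 0.0
```

```bash
python3 -c "
from h import *
bowl_eggs('b3')"
```

```text
egg px [ 223  162   58   87 3013] mean [540.  -61.2  62.3] min [ 512. -113.   16.] max [587. -24.  74.] axis 117.0
rim [ 444. -178.   55.] [664.  43.  65.]
[535.1277243  -45.95653203 184.0077366 ] [-0.3   0.38  1.53  0.    1.22 -1.09] 22.0
```

View pics/b3.png

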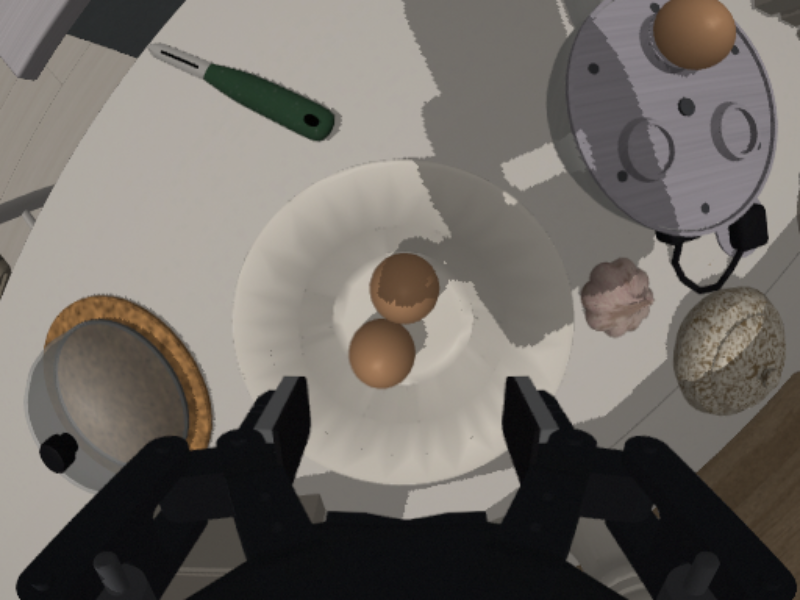

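Both eggs stand in the bowl at (405,288) and (382,353), with room to their right. Fetching egg_2.

```bash
python3 - <<'E'
from h import *
from scipy.optimize import least_squares
D=np.load("b3.npz");P,p=D["P"],D["p"]
for x,y in((534.5,-46),(555,-87)):
    m=eggmask(p)&(np.hypot(P[...,0]-x,P[...,1]-y)<24)&(P[...,2]>36)&(P[...,2]<80); Q=P[m]
    def f(c):
        z=Q[:,2]-40; a=np.where(z>0,33,25); return np.sqrt(((Q[:,:2]-c)**2).sum(1)/22**2+(z/a)**2)*22-22
    r=least_squares(f,[x,y],loss="soft_l1"); print(r.x.round(1),np.abs(r.fun).mean().round(2))
E
```

```text
[533.6 -45.5] 0.31
[554.4 -87.4] 0.31
```

Emit:
apply_moves --targets '[[65, [0, 25, 0], [0, 0, 4]], [65, [0, 70, 0], [0, 0, 8]], [65, [-1, 115, 0], [0, 0, 12]], [65, [-2, 160, 0], [0, 0, 16]], [65, [-3, 200, 0], [0, 0, 18]], [65, [-3, 231, 0], [0, 0, 18]], [65, [-3, 231, 0], [0, 0, 18]], [65, [-3, 231, -40], [0, 0, 18]], [65, [-3, 231, -75], [0, 0, 18]], [65, [-3, 231, -95], [0, 0, 18]], [65, [-3, 231, -99], [0, 0, 18]], [65, [-3, 231, -99], [0, 0, 18]], [50, [-3, 231, -99], [0, 0, 18]], [46, [-3, 231, -99], [0, 0, 18]], [43, [-3, 231, -99], [0, 0, 18]], [41, [-3, 231, -99], [0, 0, 18]], [41, [-3, 231, -99], [0, 0, 18]], [41, [-3, 231, -99], [0, 0, 18]]]'

```text
time_s: 23.8
eef_pos: [532.0, 185.1, 83.7]
ee_rot: [0.001, 0.233, 0.972, 0.0]
force: [-0.3, -1.4, 5.8]
grip_width: 0.507
grip_force: 20.0
```

Emit:
apply_moves --targets '[[41, [0, 0, 10], [0, 0, 0]], [41, [0, 0, 40], [0, 0, 0]], [41, [0, 0, 75], [0, 0, 0]], [41, [5, -25, 80], [0, 0, 6]], [41, [14, -65, 80], [0, 0, 14]], [41, [23, -105, 80], [0, 0, 22]], [41, [31, -145, 80], [0, 0, 30]], [41, [39, -185, 80], [0, 0, 38]], [41, [46, -220, 80], [0, 0, 46]], [41, [49, -232, 70], [0, 0, 54]], [41, [49, -232, 60], [0, 0, 62]], [41, [49, -232, 40], [0, 0, 63]], [41, [49, -232, 40], [0, 0, 63]], [41, [49, -232, 0], [0, 0, 63]], [41, [49, -232, -30], [0, 0, 63]], [41, [49, -232, -47], [0, 0, 63]], [41, [49, -232, -53], [0, 0, 63]], [41, [49, -232, -55], [0, 0, 63]], [41, [49, -232, -55], [0, 0, 63]]]'

```text
time_s: 25.7
eef_pos: [581.1, -46.9, 29.0]
ee_rot: [0.001, -0.309, 0.951, -0.0]
force: [0.7, 0.1, 0.1]
grip_width: 0.506
grip_force: 20.7
```

Emit:
apply_moves --targets '[[41, [0, 0, -1.5], [0, 0, 0]], [41, [0, 0, -2.5], [0, 0, 0]], [41, [0, 0, -2.5], [0, 0, 0]]]'

```text
time_s: 26.0
eef_pos: [581.0, -46.9, 26.2]
ee_rot: [0.001, -0.309, 0.951, -0.0]
force: [-0.0, 0.3, 3.7]
grip_width: 0.507
grip_force: 21.1
```

Emit:
apply_moves --targets '[[45, [0, 0, 0], [0, 0, 0]], [47, [0, 0, 0], [0, 0, 0]], [49, [0, 0, 0], [0, 0, 0]], [51, [0, 0, 0.5], [0, 0, 0]], [52, [0, 0, 2], [0, 0, 0]], [53, [0, 0, 12], [0, 0, 0]], [53, [0, 0, 40], [0, 0, 0]], [60, [0, 0, 90], [0, 0, 0]], [65, [0, 0, 130], [0, 0, 0]], [65, [-40, 0, 170], [0, 0, 0]], [65, [-60, 0, 190], [0, 0, 0]], [65, [-60, 0, 190], [0, 0, 0]], [65, [-60, 0, 190], [0, 0, 0]]]'

```text
time_s: 27.3
eef_pos: [520.6, -46.9, 216.0]
ee_rot: [0.001, -0.309, 0.951, -0.0]
force: [0.8, 1.0, -0.5]
grip_width: 0.759
grip_force: 0.0
```

```bash
python3 -c "
from h import *
bowl_eggs('b4')"
```

```text
egg px [ 192  164   40   40 1250] mean [548.8 -87.4  62.7] min [ 532. -108.   38.] max [572. -66.  74.] axis 92.0
egg px [ 210  171   63   71 2462] mean [550.7 -48.7  62.1] min [512. -68.  18.] max [611. -24.  74.] axis 178.0
rim [ 445. -179.   55.] [662.  43.  65.]
[520.61523811 -46.79314982 214.98178784] [-0.31  0.32  1.53  0.    1.29 -2.51] 27.35
```

View pics/b4.png

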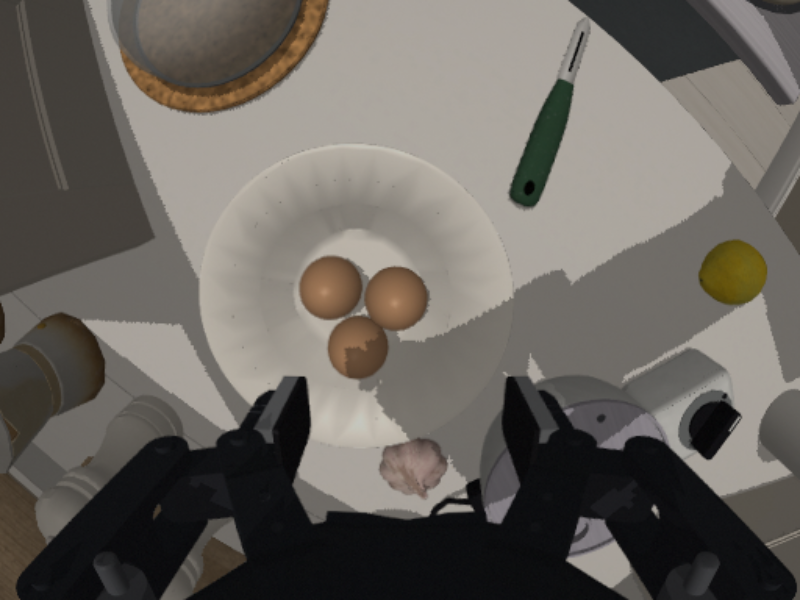

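All three eggs stand in the bowl, at (331,287), (395,298) and (357,347). The lid is on the mat, the switch is at off, and the gripper is clear.

```bash
python3 -c "
from h import *
print(ctrl.finish_job())"
```

```text
the job is handed in; nothing more can be done
None
```

The job is handed in: the switch is off, the lid stands rim-down in the middle of the cork mat, and all three eggs are set down in the bowl, at about 27 s with egg grip readings of about 21 N.

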